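# Dock the reference tile and present a castor to the inspection camera

## Robot

A 7-joint arm with a two-finger parallel gripper is mounted at the origin on the work surface; the furniture and walls round the work are solid. World frame = base frame: x ahead of the robot, y to its left, z up, the work surface at z = 0. Lengths are in m, angles in degrees, forces in N, time in s.
With the tool pointing down it reaches from about 0.425 to 0.875 m from the base axis. Payload 4.7 kg.
Tool frame: the origin (TCP) lies on the centre line of the jaws, within the pads' length; the fingertips stand 8 mm ahead of it and the grasp point (between the pads) lies 11 mm behind it; z points along the fingers, y is the direction in which the jaws open and shut (so a half turn about z gives the same grasp; the last joint's range is limited). The gripper opens to 87 mm and grips with 3 to 60 N. Pads are 19 mm wide; open, the fingers measure 117 mm over their backs; the gripper's body (75 mm by 190 mm) begins 51 mm behind the grasp point.
Start: joints at [-69.379, 18.392, -4.016, 83.108, 1.295, 78.541, -3.26], TCP at [0.22, 0.612, 0.231] pointing down, gripper open.
Joint ranges: [-163.93, 163.93], [-17.29, 119.83], [-79.2, 71.16], [3.27, 140.29], [-89.18, 269.18], [5.43, 117.66], [-154.24, 154.24]. Speed limits (degrees/s): [147.25, 147.25, 180, 180, 180, 180, 180].

## Interface

Orientations are given as [roll, pitch, yaw] about the fixed x, y, z axes, in that order (R = Rz(yaw) Ry(pitch) Rx(roll)).
In Python, from cell import status, vision, workorder gives the robot as it stands.
- The arm moves only by the tool step_arm, never from a script. Its argument "series" is a list of rows, each an object of numbers: "ax", "ay", "az": the turn, a rotation vector about the world's x, y, z in degrees; "x", "y", "z": the shift along the world's x, y, z in m; "claw": the opening in per cent of the stroke, from 0 (shut) to 100 (fully open). In form: [{"ax": .., "ay": .., "az": .., "x": .., "y": .., "z": .., "claw": ..}, ...]. A call has 1 to 12 rows; each row is the pose to reach, as a shift and turn from the pose commanded when the call began; what a row does not reach only later rows make up. A row lasts 1/10 s, in which the tool goes at most 50 mm and 8.59 degrees, less where a joint would pass 70% of its speed; a pose out of reach is approached as far as the arm can. A call with a gripper value outside its range is refused whole. The fingers move at their own pace and stop on an object; "squeeze" is the grip in N (left out, the last holds). Time passes only in rows, so rows that repeat a pose let the fingers close. It gives the time, the measured TCP pose, the force and the opening at its end, in the units of the state.
- status.get_obs(): the state, without advancing time (a new reading comes with each control period).
- vision.read_camera(name): name is "scene" or "top" or "wrist"; returns the picture (480x640x3 uint8, red, green, blue); there is no depth.
- vision.camera_params(name): a dict with "fovy" (degrees; the focal length in pixels is half the picture's height over the tangent of half this angle, whatever the lens; pixels are square), "cx", "cy" (the principal point, pixels), "dist" ([k1, k2, p1, p2, k3] as OpenCV has them; the pictures are not rectified), "eye" and "orientation" of the camera in the world; the wrist camera has in their place "tool_from_camera" (4x4, takes a point from camera to tool coordinates, whose origin is the TCP and whose axes are the flange's). Camera axes: x right, y down, z forward; pixel columns grow to the right and rows downward; lengths in m; the calibration is good to about 2 mm. A picture is of the moment at which its call begins: read the wrist's pose just before it. camera_params takes no time and is no camera call.
- workorder.sign_off(): hands the job in, once; it reports no verdict.
The state is a dict: "time_s": time; "qpos": joint angles; "joint_velocities": joint speeds; "effort": joint torques, N m; "tool_pos": TCP position; "tool_rot": TCP orientation; "force": force on the tool from outside, world axes, zero at the start; "wrist_torque": the same for the moment, N m; "grip_width": finger opening in m.
Only numpy, scipy, OpenCV 4.12 (cv2) and the standard library are available. Lean on these libraries where they do the work, as an engineer would, in place of code of your own. Each camera call takes 0.05 s, during which the arm holds its last target.

## Task

First slide the flat reference tile along the bench, without lifting or tipping it, into the dock in front of the inspection camera until it is fully home against the end stop. Then take the castor out of the wooden parts box and hold it in the air straight above the middle of the dock, its centre level with the lens, plate down and upright, with the side where the wheel overhangs its mounting plate facing squarely into the lens. Finish while still holding it there, still and gripped; leave the tin, the wood block and the tape measure where they are.

Things in the scene. Friction and masses are not known exactly. Their poses are not given: they have to be found in the camera images.
- dock (a point): Middle of the fixed station's dock, 4 mm above the bench: where the tile's centre lies when home. +x points to the camera, z up; open at its +y end, so the tile slides in along -y. Two guides 9 mm high, inner faces at x = +-43 mm, run from y = -60 to +18 mm, then flare to +-62 mm at y = +45 mm; end stop's face at y = -55 mm.
- view_point (a point): Where the castor's centre is to be held: above the dock's middle, 180 mm above the bench, on the camera's axis, 95 mm in front of the lens. Axes as dock, +x straight into the lens. The camera (lens barrel 36 mm across, grey housing 42 mm wide) stands on a post; its top is 200 mm above the bench.
- tile_center (a point): Centre of the reference tile: a flat black slab 80 (x) x 110 (y) x 8 (z) mm with white and grey bars on top, 0.22 kg, lying on the bench; its -y end goes into the dock first. Docked, its axes are parallel to those of dock. z is up.
- tile_knob (a point): Middle of the tile's black grip knob, a square post 20 x 20 mm, 30 mm tall, on top of the tile at 40 mm from its centre toward its +y end; this point is 26 mm above the bench, the knob's top 38 mm. Axes as tile_center.
- castor_center (a point): Castor's centre, 32.5 mm above its underside. Rigid, about 0.22 kg, 65 mm tall, on a 60 x 60 x 3 mm plate, wheel (50 mm across, 20 wide) up; z up. Grip across the fork's flat cheeks: 32 mm over both along y, x -20 to +24 mm, z -17 to +13 mm from here. Plate spans x -36 to +24 mm; the wheel overhangs it at +x, to +36 mm.
- castor_tread (a point): Foremost point of the castor's overhanging wheel tread: 36 mm along the castor's +x from its centre and 7.5 mm higher. Facing the lens, it is the nearest point of the castor to it.
- castor: The castor itself (see castor_center); origin at the middle of its underside, same axes.
- parts_box: Fixed open wooden parts box, 160 (x) x 110 (y) x 55 (z) mm, walls 6 mm, floor 6 mm thick; origin at the centre of its underside. The castor stands inside on the floor, its y axis roughly along the box's long x axis.
- tin_center (a point): Bystander: small round tin, 68 mm across, 56 mm tall; centre, half-way up.
- block_center (a point): Bystander: wood block, 45 x 75 x 22 mm; centre.
- tape_measure_center (a point): Bystander: tape measure, 32 x 77 x 68 mm; centre.

How it is judged (in metres and radians):
On the way, in this order (a step that is already met when the one before it is completed fails the run):
1. the tile is fully home in the dock (y of tile_center in the frame of dock between -0.008 and 0.008 m and x of tile_center in the frame of dock between -0.008 and 0.008 m and z of tile_center in the frame of dock between -0.005 and 0.005 m and angle between the y axis of tile_center and the y axis of dock, either way round below 0.12 rad), for 0.3 s.
2. the castor is lifted clear of the box in the gripper (contact force between castor and the fingers above 1 N and height (world z) of castor_center above 0.11 m), for 0.2 s.
At the end, for the whole second after the job is handed in: Tile still home: within 8 mm each way, square within 0.12 rad, flat. The gripper alone holds the castor (over 1 N, under 0.03 m/s), its centre within 20 mm of the viewing point, upright within 0.16 rad, wheel-overhang side to the lens, square within 0.17 rad (all of step 1 and contact force between castor and the fingers above 1 N and distance between castor_center and view_point below 0.02 m and angle between castor_center's own z axis and vertical below 0.16 rad and angle between the x axis of castor_center and the x axis of view_point, either way round below 0.17 rad and x of castor_tread in the frame of view_point above 0 m and linear speed of castor below 0.03 m/s and contact force between castor and tile below 0.1 N); the arm keeps its last pose, push and grip.
It fails at once if the tile is lifted off the bench (over 8 mm) or tipped (over 0.2 rad) (height (world z) of tile_center above 0.012 m or angle between tile_center's own z axis and vertical above 0.2 rad).
It fails at once if the tin, wood block or tape measure is moved by more than 25 mm (distance of any of tin_center, block_center, tape_measure_center from where it was at the start of the episode above 0.025 m).
It also fails if it takes over 64 s, if anything falls off the work surface, if the arm or the gripper's body presses on something with over 40 N, if the wrist force passes 120 N, or if a joint passes its speed limit or range.

## Working session

There is one attempt and no reset: what is moved stays moved. The work goes in short steps, Python scripts to look and compute and a tool call to move; the robot and the scene stay as the last step left them, time stands still between calls to the robot, and variables do not carry over. Pictures are saved under pics/ and viewed, and the job is handed in when it is done.

Besides the shell and the picture viewer there is one more tool, called after "Request:" as name(argument=value, ...), one argument or row to a line, values as JSON. step_arm: Moves the arm, as the interface text tells. Its arguments: {"type":"object","properties":{"series":{"type":"array"},"squeeze":{"type":"number"}},"required":["series"]}

```bash
ls; mkdir -p pics; python3 - <<'E'
from cell import status, vision, workorder
import cv2
print(status.get_obs())
for n in ["scene","top","wrist"]:
    print(n, vision.camera_params(n))
    im=vision.read_camera(n); cv2.imwrite(f"pics/{n}0.png",im[:,:,::-1])
E
```

```text
pics
{'time_s': 0.0, 'qpos': array([-69.37871486,  18.43956123,  -4.01329961,  83.17483746,
         1.29574794,  78.53975211,  -3.2595747 ]), 'joint_velocities': array([-0.04470391,  0.09803752,  0.06120996,  0.03305479,  0.06152427,
        0.01123751, -0.02478836]), 'effort': array([ 3.09953816e-05, -4.91286063e+01, -4.03533652e-01, -3.12527275e+01,
       -6.38065115e-02,  4.37069067e-02,  1.76980120e-04]), 'tool_pos': array([0.22021679, 0.61099406, 0.22945607]), 'tool_rot': array([-1.79891123e+02,  7.13059202e-03,  1.60186927e+02]), 'force': array([ 0.741034  , -0.57382068, -0.19909976]), 'wrist_torque': array([-0.02177774, -0.00275721,  0.00406724]), 'grip_width': 0.08740314412912291}
scene {'fovy': 56.02072105930015, 'cx': 319.64607943451546, 'cy': 239.64530663303654, 'dist': array([-0.00413337,  0.        ,  0.        ,  0.        ,  0.        ]), 'eye': array([-0.34872609, -0.38842931,  0.72926451]), 'orientation': array([-124.20848574,    1.28052868,  -64.41656255])}
top {'fovy': 56.16168152989692, 'cx': 317.16804004526693, 'cy': 233.23142879625985, 'dist': array([0.01844902, 0.        , 0.        , 0.        , 0.        ]), 'eye': array([ 0.36302173, -0.0083269 ,  1.15147582]), 'orientation': array([-176.682615  ,    0.18846138,  -90.04373375])}
wrist {'fovy': 64.55849730576377, 'cx': 319.9382592043488, 'cy': 242.20307666264821, 'dist': array([-0.00225008,  0.        ,  0.        ,  0.        ,  0.        ]), 'tool_from_camera': array([[ 3.42953068e-05, -9.53477306e-01, -3.01464799e-01,
         8.31881782e-02],
       [ 9.99999981e-01,  9.00810782e-05, -1.71147536e-04,
         8.21881660e-04],
       [ 1.90341566e-04, -3.01464788e-01,  9.53477292e-01,
        -1.53684775e-01],
       [ 0.00000000e+00,  0.00000000e+00,  0.00000000e+00,
         1.00000000e+00]])}
```

View pics/scene0.png

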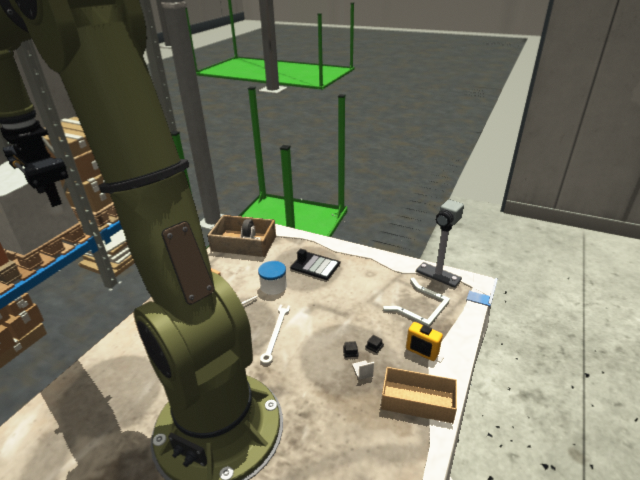

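View pics/top0.png

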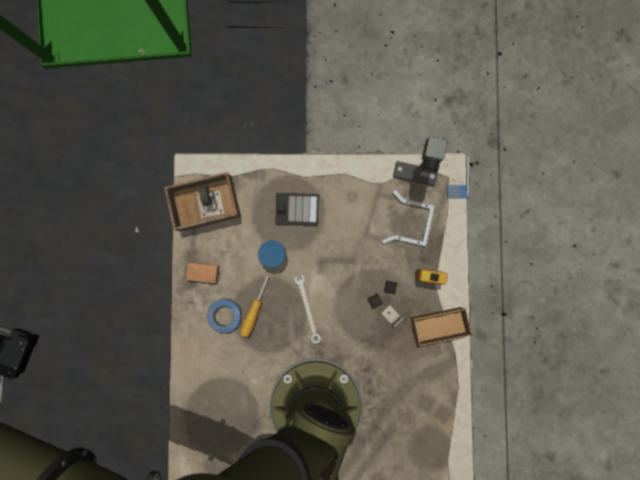

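View pics/wrist0.png

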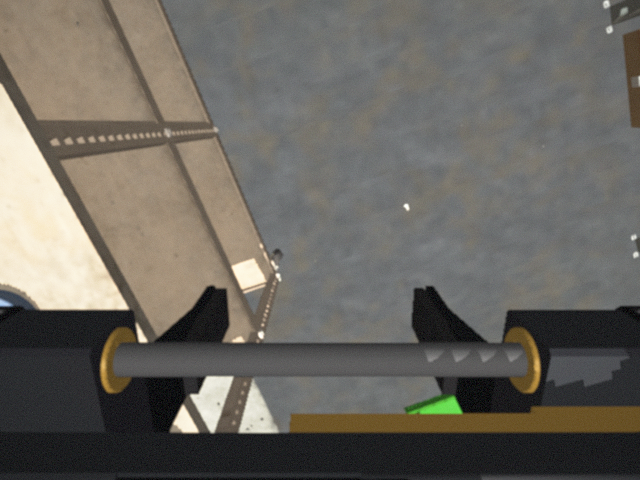

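The scene view shows the tile at about (316,264), the dock and inspection camera at (430,300), and the castor box at (242,235). In the top view the tile is at (297,209), the box at (203,201), and the dock's opening faces left at about (390,220). The wrist camera looks off the bench.

```bash
cat > h.py <<'E'
import numpy as np, cv2
from scipy.spatial.transform import Rotation as Ro
from cell import status, vision
def cam(name,obs=None):
    p=vision.camera_params(name); f=240/np.tan(np.radians(p['fovy']/2))
    K=np.array([[f,0,p['cx']],[0,f,p['cy']],[0,0,1]])
    if name=='wrist':
        T=np.eye(4);T[:3,:3]=Ro.from_euler('xyz',obs['tool_rot'],degrees=True).as_matrix();T[:3,3]=obs['tool_pos']
        M=T@np.array(p['tool_from_camera']);R,e=M[:3,:3],M[:3,3]
    else:
        R=Ro.from_euler('xyz',p['orientation'],degrees=True).as_matrix();e=np.array(p['eye'])
    return K,np.array(p['dist']),R,e
def rays(c,px):
    K,d,R,e=c
    u=cv2.undistortPoints(np.array(px,float).reshape(-1,1,2),K,d).reshape(-1,2)
    r=np.c_[u,np.ones(len(u))]@R.T
    return e,r
def onz(c,px,z):
    e,r=rays(c,px); t=(z-e[2])/r[:,2]
    return e+t[:,None]*r
def proj(c,P):
    K,d,R,e=c
    rv=cv2.Rodrigues(R.T)[0]; return cv2.projectPoints(np.array(P,float).reshape(-1,1,3),rv,-R.T@e,K,d)[0].reshape(-1,2)
def tri(c1,p1,c2,p2):
    e1,r1=rays(c1,p1);e2,r2=rays(c2,p2);out=[]
    for a,b in zip(r1,r2):
        s=np.linalg.lstsq(np.c_[a,-b],e2-e1,rcond=None)[0]
        A,B=e1+s[0]*a,e2+s[1]*b
        out.append(np.r_[(A+B)/2,np.linalg.norm(A-B)])
    return np.array(out)
def snap(name,fn):
    o=status.get_obs(); im=vision.read_camera(name)[:,:,::-1].copy(); cv2.imwrite('pics/'+fn,im); return cam(name,o),im,o
E
python3 - <<'E'
import cv2
im=cv2.imread('pics/top0.png')
cv2.imwrite('pics/topA.png',cv2.resize(im[150:260,155:335],None,fx=4.4,fy=4.4,interpolation=cv2.INTER_CUBIC))
cv2.imwrite('pics/topB.png',cv2.resize(im[130:300,355:485],None,fx=3.5,fy=3.5,interpolation=cv2.INTER_CUBIC))
im=cv2.imread('pics/scene0.png')
cv2.imwrite('pics/scA.png',cv2.resize(im[195:305,195:360],None,fx=4.8,fy=4.8,interpolation=cv2.INTER_CUBIC))
cv2.imwrite('pics/scB.png',cv2.resize(im[190:360,370:500],None,fx=3.5,fy=3.5,interpolation=cv2.INTER_CUBIC))
E
```

```text
(no output)
```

View pics/topA.png

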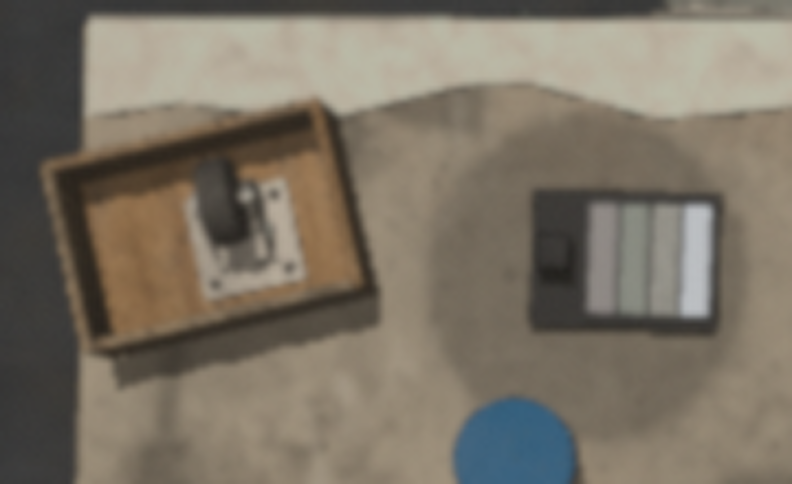

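View pics/topB.png

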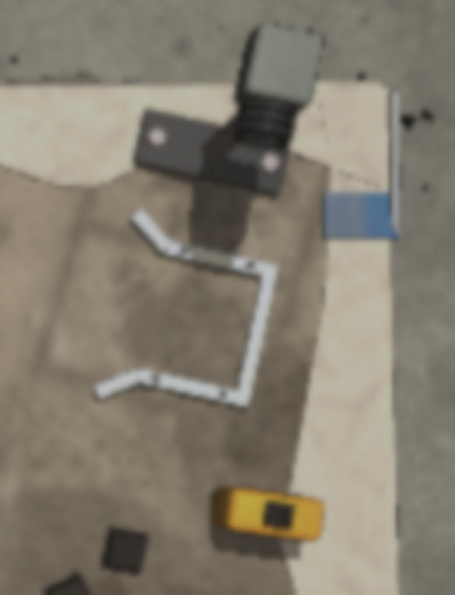

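View pics/scA.png

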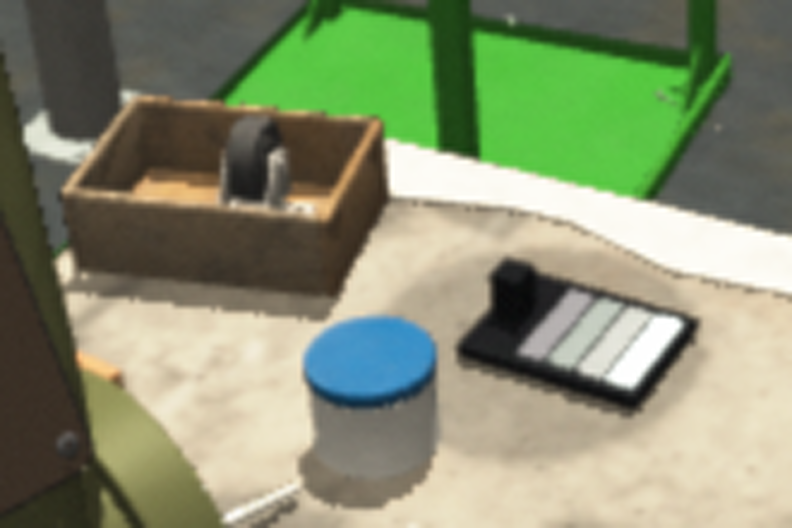

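View pics/scB.png

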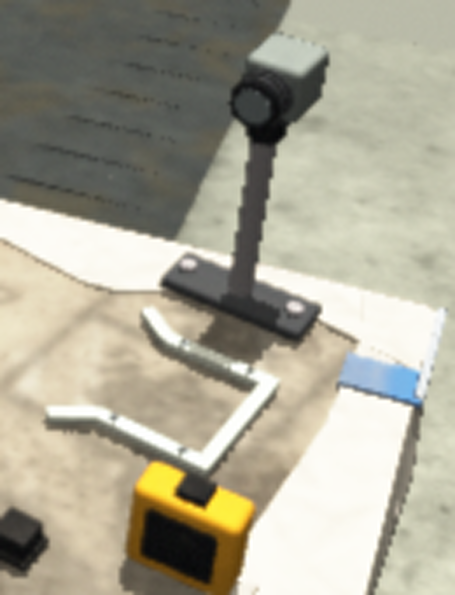

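```bash
python3 - <<'E'
from h import *
ct=cam('top');cs=cam('scene')
def T(pts,z): # topB crop
    return onz(ct,np.array(pts)/3.5+[355,130],z)
def A(pts,z): return onz(ct,np.array(pts)/4.4+[155,150],z)
im=cv2.imread('pics/top0.png')
# dock guides: bright low-sat mask
hsv=cv2.cvtColor(im,cv2.COLOR_BGR2HSV)
m=((hsv[...,2]>165)&(hsv[...,1]<45)).astype(np.uint8)
m[:185]=0;m[250:]=0;m[:,:380]=0;m[:,436:]=0
ys,xs=np.nonzero(m);print(len(xs))
P=onz(ct,np.c_[xs,ys],0.009)[:,:2]
Pw=P
print('corners T', T([[275,265],[247,405],[262,272],[240,385],[165,245],[145,372],[135,213],[97,392]],.009).round(4))
print('camera housing', T([[247,100],[308,105],[320,35],[255,25]],.2).round(4), 'lens',T([[268,130]],.18))
print('tile corners', A([[532,190],[720,195],[716,332],[530,328]],.008).round(4),'knob',A([[540,235],[570,232],[573,280],[540,282]],.038).round(4))
print('box',A([[42,163],[315,98],[375,290],[92,352]],.055).round(4))
print('castor plate',A([[185,198],[288,180],[305,283],[208,300]],.009).round(4),'wheel top',A([[200,160],[222,155],[250,240],[218,245]],.071).round(4))
np.save('dockpts.npy',P)
r=cv2.minAreaRect(P.astype(np.float32)*1000);print(r)
print('tin',onz(ct,[[272,255]],.056),'tape',T([[270,512]],.068),'base?')
E
```

```text
273
corners T [[ 0.4992 -0.3012  0.009 ]
 [ 0.3973 -0.2794  0.009 ]
 [ 0.4941 -0.2917  0.009 ]
 [ 0.4118 -0.2746  0.009 ]
 [ 0.514  -0.2215  0.009 ]
 [ 0.4213 -0.2059  0.009 ]
 [ 0.5375 -0.1999  0.009 ]
 [ 0.4068 -0.171   0.009 ]]
camera housing [[ 0.5776 -0.2367  0.2   ]
 [ 0.5744 -0.2737  0.2   ]
 [ 0.6175 -0.2817  0.2   ]
 [ 0.6239 -0.2422  0.2   ]] lens [[ 0.56317999 -0.25428322  0.18      ]]
tile corners [[ 0.5321  0.1009  0.008 ]
 [ 0.529  -0.0084  0.008 ]
 [ 0.4492 -0.0061  0.008 ]
 [ 0.4516  0.1017  0.008 ]] knob [[0.502  0.0934 0.038 ]
 [0.5037 0.0764 0.038 ]
 [0.4764 0.0747 0.038 ]
 [0.4753 0.0933 0.038 ]]
box [[0.5404 0.3696 0.055 ]
 [0.577  0.2179 0.055 ]
 [0.4692 0.1835 0.055 ]
 [0.4348 0.34   0.055 ]]
castor plate [[0.5274 0.3022 0.009 ]
 [0.5379 0.2426 0.009 ]
 [0.4778 0.2321 0.009 ]
 [0.4679 0.2881 0.009 ]] wheel top [[0.5395 0.2774 0.071 ]
 [0.5423 0.2654 0.071 ]
 [0.4953 0.2495 0.071 ]
 [0.4925 0.267  0.071 ]]
((461.71319580078125, -238.38421630859375), (107.08369445800781, 136.08773803710938), 76.88068389892578)
tin [[0.37358107 0.10515245 0.056     ]] tape [[ 0.3223179  -0.27998865  0.068     ]] base?
```

Request:
step_arm(
  series=[
    {"x":0.01,"y":-0.02,"z":0,"az":1},
    {"x":0.03,"y":-0.06,"z":0,"az":2},
    {"x":0.05,"y":-0.1,"z":0,"az":4},
    {"x":0.07,"y":-0.14,"z":0,"az":6},
    {"x":0.09,"y":-0.18,"z":0,"az":8},
    {"x":0.11,"y":-0.22,"z":0,"az":10},
    {"x":0.13,"y":-0.26,"z":0,"az":12},
    {"x":0.15,"y":-0.3,"z":0,"az":14},
    {"x":0.17,"y":-0.33,"z":0,"az":16},
    {"x":0.19,"y":-0.37,"z":0,"az":18.5},
    {"x":0.2,"y":-0.39,"z":0,"az":18.5},
    {"x":0.2,"y":-0.39,"z":0,"az":18.5},
  ],
)

```text
invalid input
```

```bash
python3 - <<'E'
from h import *
c,im,o=snap('wrist','w1.png'); print(o['time_s'],o['tool_pos'],o['tool_rot'],o['qpos'],o['force'])
np.savez('w1.npz',pos=o['tool_pos'],rot=o['tool_rot'])
E
```

```text
0.15 [0.22023982 0.61114447 0.22973481] [-1.79919617e+02  5.97322771e-03  1.60185625e+02] [-69.37999965  18.42904211  -4.01424276  83.15664685   1.2956757
  78.53993801  -3.26263515] [ 0.08047561 -0.19720388 -0.03850048]
```

View pics/w1.png

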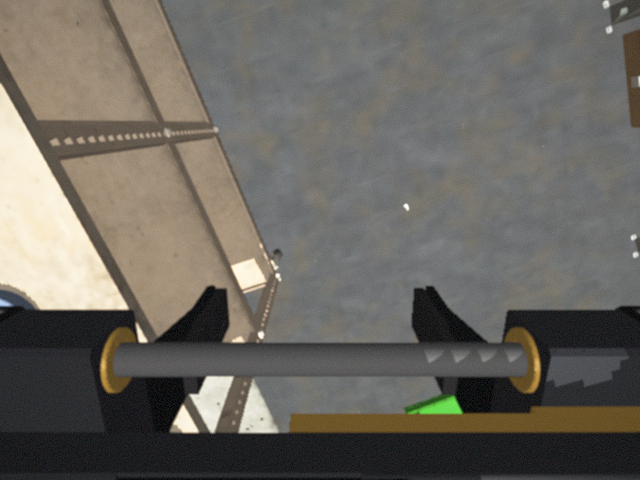

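The wrist view is unchanged, still showing the floor and rack, because the move was refused. Each row probably has to carry every key.

Request:
step_arm(
  series=[
    {"ax":0,"ay":0,"az":1,"x":0.01,"y":-0.02,"z":0,"claw":100},
    {"ax":0,"ay":0,"az":2,"x":0.03,"y":-0.06,"z":0,"claw":100},
    {"ax":0,"ay":0,"az":4,"x":0.05,"y":-0.1,"z":0,"claw":100},
    {"ax":0,"ay":0,"az":6,"x":0.07,"y":-0.14,"z":0,"claw":100},
    {"ax":0,"ay":0,"az":9,"x":0.09,"y":-0.18,"z":0,"claw":100},
    {"ax":0,"ay":0,"az":12,"x":0.12,"y":-0.22,"z":0,"claw":100},
    {"ax":0,"ay":0,"az":15,"x":0.14,"y":-0.26,"z":0,"claw":100},
    {"ax":0,"ay":0,"az":18,"x":0.17,"y":-0.3,"z":0,"claw":100},
    {"ax":0,"ay":0,"az":20,"x":0.2,"y":-0.33,"z":0,"claw":100},
    {"ax":0,"ay":0,"az":20,"x":0.22,"y":-0.35,"z":0,"claw":100},
    {"ax":0,"ay":0,"az":20,"x":0.23,"y":-0.35,"z":0,"claw":100},
    {"ax":0,"ay":0,"az":20,"x":0.23,"y":-0.35,"z":0,"claw":100},
  ],
  squeeze=30,
)

```text
time_s: 1.4
tool_pos: [0.4511, 0.2615, 0.2305]
tool_rot: [180.0, 0.0, -179.9]
force: [-0.1, 0.8, 1.0]
grip_width: 0.0872
```

```bash
python3 - <<'E'
from h import *
c,im,o=snap('wrist','w2.png'); print(o['time_s'],o['tool_pos'],o['tool_rot'],o['qpos'],o['force'])
np.savez('w2.npz',pos=o['tool_pos'],rot=o['tool_rot'])
E
```

```text
1.4 [0.45110729 0.26153312 0.23045228] [ 1.79976560e+02  2.09106176e-03 -1.79923893e+02] [-44.77207646   2.52261539  12.16128699 101.72714826  -0.5672443
  75.79307161  57.59296769] [-0.05881211  0.79596973  0.98133592]
```

View pics/w2.png

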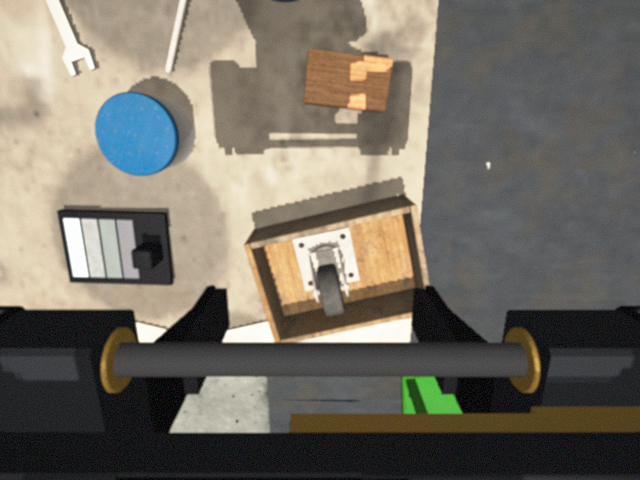

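The wrist picture shows the castor's plate around (325,258), with the wheel reaching down (world +x) to (330,310). The tile runs from (60,210) to (172,283) with its knob at (148,253), the tin is at (137,133) and the block at (348,80). Next I move over the tile for a second view.

Request:
step_arm(
  series=[
    {"ax":0,"ay":0,"az":-0.5,"x":0.0,"y":-0.02,"z":0,"claw":100},
    {"ax":0,"ay":0,"az":-1,"x":0.0,"y":-0.06,"z":0,"claw":100},
    {"ax":0,"ay":0,"az":-1,"x":0.0,"y":-0.1,"z":0,"claw":100},
    {"ax":0,"ay":0,"az":-1.5,"x":0.0,"y":-0.14,"z":0,"claw":100},
    {"ax":0,"ay":0,"az":-1.5,"x":0,"y":-0.165,"z":0,"claw":100},
    {"ax":0,"ay":0,"az":-1.5,"x":0,"y":-0.175,"z":0,"claw":100},
    {"ax":0,"ay":0,"az":-1.5,"x":0,"y":-0.175,"z":0,"claw":100},
  ],
)

```text
time_s: 2.15
tool_pos: [0.4499, 0.0862, 0.2308]
tool_rot: [179.9, 0.0, 178.6]
force: [0.6, 0.5, 0.4]
grip_width: 0.087
```

```bash
python3 - <<'E'
from h import *
c,im,o=snap('wrist','w3.png'); print(o['time_s'],o['tool_pos'],o['tool_rot'],o['qpos'],o['force'])
np.savez('w3.npz',pos=o['tool_pos'],rot=o['tool_rot'])
E
```

```text
2.15 [0.44994979 0.08622785 0.23077357] [1.79948983e+02 1.53945575e-02 1.78633747e+02] [-36.22320473  -6.20470548  20.68423052 109.6524173    2.20794069
  76.13539955  72.45557774] [0.56725468 0.51158342 0.38791646]
```

View pics/w3.png

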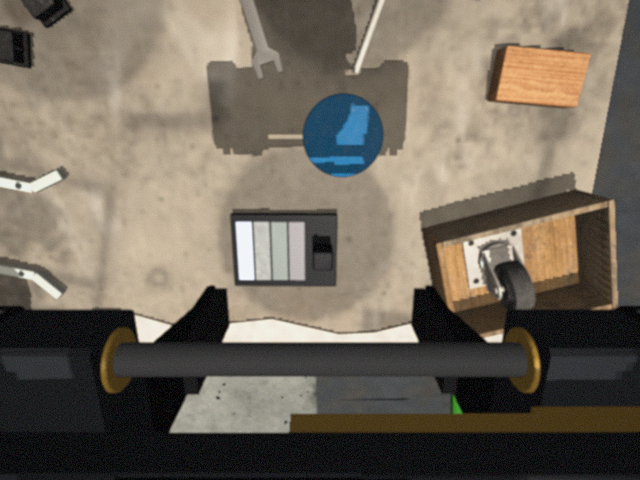

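The tile now spans (233,210) to (337,286) with its knob at (322,252). The castor stands in the box at about (500,270), and the dock's flares appear at the left edge. I'll zoom in to read corner pixels.

```bash
python3 - <<'E'
import cv2, numpy as np
a=cv2.imread('pics/w2.png');b=cv2.imread('pics/w3.png')
def z(im,x0,y0,x1,y1,f): return cv2.resize(im[y0:y1,x0:x1],None,fx=f,fy=f,interpolation=cv2.INTER_CUBIC)
cv2.imwrite('pics/zt.png',np.hstack([z(a,50,195,180,300,3),z(b,225,195,355,300,3)]))
cv2.imwrite('pics/zc.png',np.hstack([z(a,280,215,370,325,4.4),z(b,455,215,545,325,4.4)]))
E
```

```text
(no output)
```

View pics/zt.png

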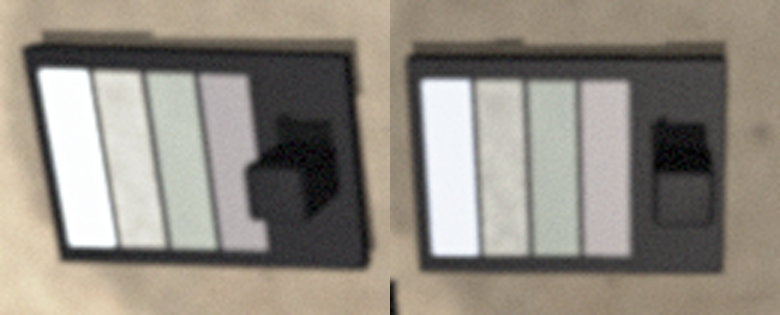

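View pics/zc.png

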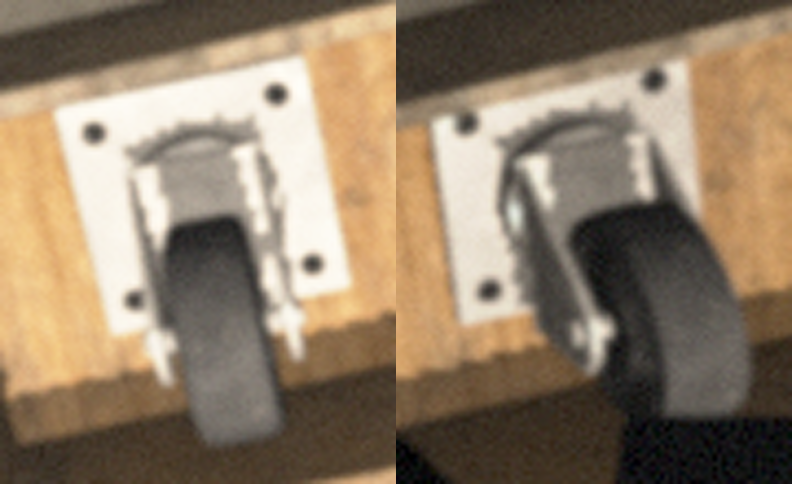

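```bash
cat >> h.py <<'E'
def wc(n):
    d=np.load(n); return cam('wrist',{'tool_pos':d['pos'],'tool_rot':d['rot']})
def up(pts,f,off): return (np.array(pts,float)+.5)/f-.5+np.array(off)
E
python3 - <<'E'
from h import *
a,b=wc('w2.npz'),wc('w3.npz'); np.set_printoptions(suppress=True,precision=4)
L=up([[27,47],[63,260],[366,265],[346,55],[250,170],[303,168],[306,220]],3,[50,195])
R=up([[22,57],[30,268],[332,270],[335,58],[268,172],[322,170],[323,226]],3,[225,195])
print('tile',tri(a,L,b,R))
for nm,p,c in(('L',L,a),('R',R,b)):
    q=onz(c,p[:4],.008); ctr=q.mean(0); d1=q[3]-q[0];d2=q[2]-q[1]
    print(nm,ctr,[np.degrees(np.arctan2(-d[0],d[1])) for d in (d1,d2)],np.linalg.norm(d1),'knob',onz(c,p[4:],.038)[[0,2]].mean(0))
L=up([[57,108],[305,55],[112,335],[94,132],[277,93],[135,300],[162,348]],4.4,[280,215])
R=up([[36,120],[290,62],[65,323],[70,123],[258,79],[92,291],[206,332]],4.4,[455,215])
print('castor',tri(a,L,b,R))
P=onz(a,up([[57,108],[305,55],[352,287],[112,335]],4.4,[280,215]),.009);print(P,P.mean(0))
H=onz(a,up([[94,132],[277,93],[312,264],[135,300]],4.4,[280,215]),.009);print(H,H.mean(0))
for q in(P,H):
  print([np.degrees(np.arctan2(-d[0],d[1])) for d in (q[1]-q[0],q[2]-q[3])],[np.degrees(np.arctan2(d[1],d[0])) for d in (q[3]-q[0],q[2]-q[1])])
E
```

```text
tile [[ 0.4536 -0.0023  0.0079  0.    ]
 [ 0.5326 -0.0075  0.005   0.0004]
 [ 0.5351  0.1018  0.0053  0.0011]
 [ 0.4572  0.1037  0.0045  0.0002]
 [ 0.488   0.0804  0.0343  0.0007]
 [ 0.4873  0.0979  0.0348  0.0002]
 [ 0.5048  0.0979  0.038   0.0011]]
L [0.4937 0.0501 0.008 ] [np.float64(-1.4077133722239663), np.float64(-0.9346924055324486)] 0.1074593351615973 knob [0.4957 0.0901 0.038 ]
R [0.4939 0.0491 0.008 ] [np.float64(-1.5607143523892835), np.float64(-1.7871527361326547)] 0.10590849287752589 knob [0.4959 0.0892 0.038 ]
castor [[0.4861 0.2339 0.0094 0.0052]
 [0.4733 0.2919 0.0092 0.0054]
 [0.5418 0.2463 0.0084 0.0003]
 [0.4899 0.2426 0.0083 0.0005]
 [0.4802 0.2857 0.0083 0.0004]
 [0.533  0.252  0.0085 0.0006]
 [0.5246 0.259  0.052  0.0005]]
[[0.4835 0.2341 0.009 ]
 [0.4705 0.292  0.009 ]
 [0.5289 0.3048 0.009 ]
 [0.5417 0.2464 0.009 ]] [0.5062 0.2693 0.009 ]
[[0.4894 0.2427 0.009 ]
 [0.4798 0.2856 0.009 ]
 [0.5229 0.2949 0.009 ]
 [0.5324 0.2521 0.009 ]] [0.5061 0.2688 0.009 ]
[np.float64(12.620807625885247), np.float64(12.376073214770091)] [np.float64(11.93133266423761), np.float64(12.409513695871375)]
[np.float64(12.659999333239796), np.float64(12.505904963491542)] [np.float64(12.33125090435256), np.float64(12.166744452272281)]
```

Request:
step_arm(
  series=[
    {"ax":0,"ay":0,"az":0,"x":0.02,"y":0.001,"z":-0.02,"claw":80},
    {"ax":0,"ay":0,"az":0,"x":0.04,"y":0.002,"z":-0.05,"claw":70},
    {"ax":0,"ay":0,"az":0,"x":0.0455,"y":0.0025,"z":-0.09,"claw":65},
    {"ax":0,"ay":0,"az":0,"x":0.0455,"y":0.0025,"z":-0.13,"claw":65},
    {"ax":0,"ay":0,"az":0,"x":0.0455,"y":0.0025,"z":-0.16,"claw":65},
    {"ax":0,"ay":0,"az":0,"x":0.0455,"y":0.0025,"z":-0.185,"claw":65},
    {"ax":0,"ay":0,"az":0,"x":0.0455,"y":0.0025,"z":-0.2,"claw":65},
    {"ax":0,"ay":0,"az":0,"x":0.0455,"y":0.0025,"z":-0.209,"claw":65},
    {"ax":0,"ay":0,"az":0,"x":0.0455,"y":0.0025,"z":-0.209,"claw":65},
  ],
)

```text
time_s: 3.1
tool_pos: [0.4947, 0.0905, 0.0203]
tool_rot: [-180.0, -0.1, 178.8]
force: [0.1, -0.1, 0.0]
grip_width: 0.0567
```

```bash
python3 - <<'E'
from h import *
c,im,o=snap('wrist','w4.png'); print(o['time_s'],o['tool_pos'],o['tool_rot'],o['qpos'],o['force'])
E
```

```text
3.1 [0.49472901 0.09049256 0.02026524] [-1.79967818e+02 -1.47993887e-01  1.78838074e+02] [-33.68953457  13.50102334  22.31319935 116.87137309  -6.55745752
  50.94158197  81.0597617 ] [ 0.14528399 -0.05438526  0.00985301]
```

View pics/w4.png

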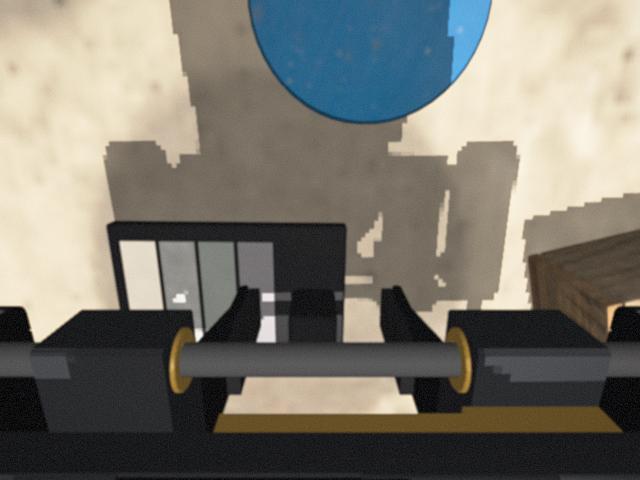

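The knob is centred between the fingers at about (313,318). I'll close on it.

Request:
step_arm(
  series=[
    {"ax":0,"ay":0,"az":0,"x":0,"y":-0.0005,"z":0,"claw":30},
    {"ax":0,"ay":0,"az":0,"x":0,"y":-0.0005,"z":0,"claw":5},
    {"ax":0,"ay":0,"az":0,"x":0,"y":-0.0005,"z":0,"claw":0},
    {"ax":0,"ay":0,"az":0,"x":0,"y":-0.0005,"z":0,"claw":0},
    {"ax":0,"ay":0,"az":0,"x":0,"y":-0.0005,"z":0,"claw":0},
  ],
  squeeze=15,
)

```text
time_s: 3.65
tool_pos: [0.496, 0.0886, 0.0219]
tool_rot: [180.0, 0.0, 178.7]
force: [-0.7, 0.6, -0.8]
grip_width: 0.0243
```

```bash
python3 - <<'E'
from h import *
np.set_printoptions(suppress=True,precision=4)
ct=cam('top')
P=np.load('dockpts.npy')
# rotate to estimate, show clusters
for yaw in (-12.,):
    c=np.array([.464,-.229]);y=np.radians(yaw);ex=np.array([np.cos(y),np.sin(y)]);ey=np.array([-np.sin(y),np.cos(y)])
    q=np.c_[(P-c)@ex,(P-c)@ey]*1000
    g1=q[(q[:,0]>30)&(q[:,1]<15)&(q[:,1]>-50)];g2=q[(q[:,0]<-30)&(q[:,1]<15)&(q[:,1]>-50)];e=q[(abs(q[:,0])<38)&(q[:,1]<-40)]
    for n,g,ax in(('+x',g1,0),('-x',g2,0),('end',e,1)):
        f=np.polyfit(g[:,1-ax],g[:,ax],1);print(n,len(g),f,np.degrees(np.arctan(f[0])),g[:,ax].min(),g[:,ax].max())
E
```

```text
+x 13 [ 0.0193 47.7484] 1.1074786360680444 45.16243858003496 50.808189963350564
-x 51 [  0.0203 -48.4585] 1.1605224553100706 -52.11969797973567 -45.43266774225518
end 91 [ -0.0211 -59.2659] -1.2066019558937708 -63.51559949636663 -55.01795363394309
```

Request:
step_arm(
  series=[
    {"ax":0,"ay":0,"az":0,"x":0,"y":0,"z":0,"claw":0},
    {"ax":0,"ay":0,"az":0,"x":0,"y":-0.01,"z":0,"claw":0},
    {"ax":0,"ay":0,"az":-1,"x":0.001,"y":-0.03,"z":0,"claw":0},
    {"ax":0,"ay":0,"az":-3,"x":0.002,"y":-0.05,"z":0,"claw":0},
    {"ax":0,"ay":0,"az":-5,"x":0.003,"y":-0.07,"z":0,"claw":0},
    {"ax":0,"ay":0,"az":-7,"x":0.004,"y":-0.09,"z":0,"claw":0},
    {"ax":0,"ay":0,"az":-9,"x":0.005,"y":-0.11,"z":0,"claw":0},
    {"ax":0,"ay":0,"az":-11,"x":0.006,"y":-0.13,"z":0,"claw":0},
    {"ax":0,"ay":0,"az":-11.7,"x":0.007,"y":-0.15,"z":0,"claw":0},
    {"ax":0,"ay":0,"az":-11.7,"x":0.0075,"y":-0.159,"z":0,"claw":0},
    {"ax":0,"ay":0,"az":-11.7,"x":0.0075,"y":-0.159,"z":0,"claw":0},
  ],
)

```text
time_s: 4.75
tool_pos: [0.5033, -0.0742, 0.0218]
tool_rot: [-179.8, 0.1, 166.8]
force: [-0.7, -4.5, 5.7]
grip_width: 0.0197
```

```bash
python3 - <<'E'
from h import *
c,im,o=snap('wrist','w5.png'); print(o['time_s'],o['tool_pos'],o['tool_rot'],o['qpos'],o['force'],o['grip_width'])
np.savez('w5.npz',pos=o['tool_pos'],rot=o['tool_rot'])
c,im,o=snap('top','top5.png')
cv2.imwrite('pics/top5c.png',cv2.resize(im[130:300,280:480],None,fx=3.5,fy=3.5,interpolation=cv2.INTER_CUBIC))
E
```

```text
4.75 [ 0.50328024 -0.07415666  0.0218045 ] [-1.79839575e+02  5.32644235e-02  1.66795575e+02] [-21.65025555  14.54768779  29.82037711 116.42209841  -9.01013146
  51.20054244  89.83633945] [-0.68492295 -4.46561144  5.6692243 ] 0.01967887813282411
```

View pics/w5.png

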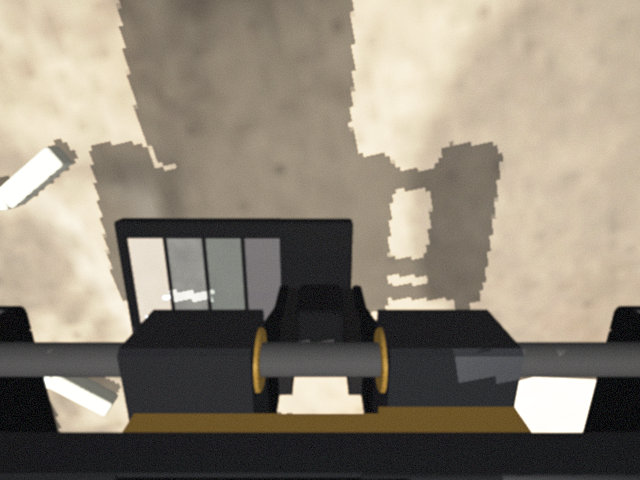

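View pics/top5c.png

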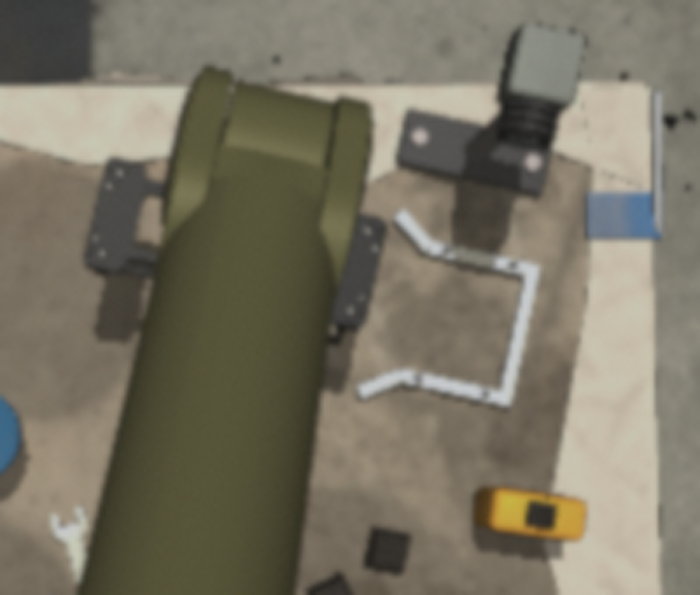

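The wrist view shows the tile square to the gripper. The dock's -x flare tip is at about (65,152) and the +x flare tip at about (112,398). I'll measure both.

```bash
python3 - <<'E'
import cv2, numpy as np
a=cv2.imread('pics/w5.png')
cv2.imwrite('pics/z5.png',np.hstack([cv2.resize(a[130:220,0:100],None,fx=4,fy=4,interpolation=cv2.INTER_CUBIC),cv2.resize(a[350:440,30:130],None,fx=4,fy=4,interpolation=cv2.INTER_CUBIC)]))
E
```

```text
(no output)
```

View pics/z5.png

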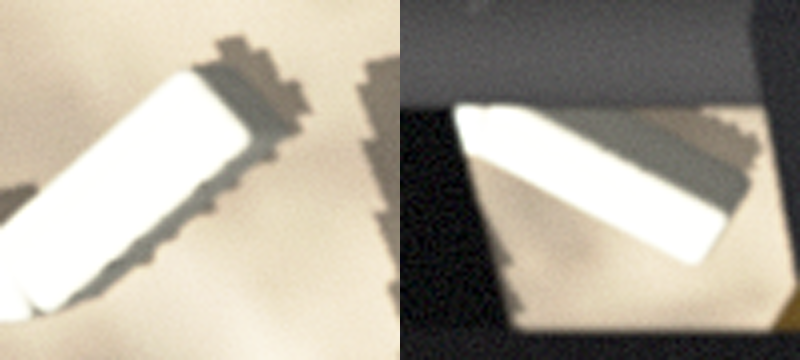

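```bash
python3 - <<'E'
from h import *
np.set_printoptions(suppress=True,precision=4)
c=wc('w5.npz');d=np.load('w5.npz')
p=np.vstack([up([[250,140],[42,312]],4,[0,130]),up([[327,218]],4,[30,350])])
W=onz(c,p,.009);print(W)
tip1,j,tip2=W[:,:2]
ex=(tip2-tip1);print('tip gap',np.linalg.norm(ex),'yaw',np.degrees(np.arctan2(ex[1],ex[0])))
y=np.radians(-13.15);e1=np.array([np.cos(y),np.sin(y)]);e2=np.array([-np.sin(y),np.cos(y)])
print('dock centre',(tip1+tip2)/2-.045*e2, 'via joint', j+.043*e1-.018*e2)
# tile corners
q=onz(c,[[118,220],[351,220]],.008)[:,:2];dd=q[1]-q[0];print(q,'tile yaw',np.degrees(np.arctan2(-dd[0],dd[1])),np.linalg.norm(dd), 'tile ctr',q.mean(0)+.04*e1)
print('tool',d['pos'],d['rot'], 'tile ctr via tcp',d['pos'][:2]-.04*e2)
E
```

```text
[[ 0.4141 -0.1671  0.009 ]
 [ 0.4264 -0.198   0.009 ]
 [ 0.5367 -0.1954  0.009 ]]
tip gap 0.1257826516726809 yaw -13.007983709038852
dock centre [ 0.4652 -0.2251] via joint [ 0.4641 -0.2253]
[[ 0.4429 -0.1536]
 [ 0.467  -0.0504]] tile yaw -13.161642041076112 0.10595301482086052 tile ctr [ 0.4939 -0.1111]
tool [ 0.5033 -0.0742  0.0218] [-179.8396    0.0533  166.7956] tile ctr via tcp [ 0.4942 -0.1131]
```

```bash
python3 - <<'E'
from h import *
o=status.get_obs();print(o['time_s'],o['tool_pos'],o['force'],o['joint_velocities'])
E
```

```text
4.85 [ 0.50339675 -0.0733009   0.02179296] [-0.73261355 -5.29583425  5.09651695] [-0.50566509 -0.05918133 -0.31282418  0.03161607  0.08975684 -0.06742093
 -0.06227626]
```

Request:
step_arm(
  series=[
    {"ax":0,"ay":0,"az":0,"x":-0.004,"y":-0.01,"z":0,"claw":0},
    {"ax":0,"ay":0,"az":0,"x":-0.008,"y":-0.025,"z":0,"claw":0},
    {"ax":0,"ay":0,"az":0,"x":-0.0115,"y":-0.04,"z":0,"claw":0},
    {"ax":0,"ay":0,"az":0,"x":-0.015,"y":-0.055,"z":0,"claw":0},
    {"ax":0,"ay":0,"az":0,"x":-0.0185,"y":-0.07,"z":0,"claw":0},
    {"ax":0,"ay":0,"az":0,"x":-0.022,"y":-0.085,"z":0,"claw":0},
    {"ax":0,"ay":0,"az":0,"x":-0.025,"y":-0.098,"z":0,"claw":0},
    {"ax":0,"ay":0,"az":0,"x":-0.0265,"y":-0.105,"z":0,"claw":0},
    {"ax":0,"ay":0,"az":0,"x":-0.028,"y":-0.111,"z":0,"claw":0},
    {"ax":0,"ay":0,"az":0,"x":-0.029,"y":-0.116,"z":0,"claw":0},
    {"ax":0,"ay":0,"az":0,"x":-0.029,"y":-0.118,"z":0,"claw":0},
    {"ax":0,"ay":0,"az":0,"x":-0.0295,"y":-0.119,"z":0,"claw":0},
  ],
)

```text
time_s: 6.05
tool_pos: [0.4744, -0.1877, 0.0218]
tool_rot: [179.9, 0.0, 167.1]
force: [2.3, 5.2, 5.9]
grip_width: 0.0198
```

```bash
python3 - <<'E'
from h import *
c,im,o=snap('wrist','w6.png'); print(o['time_s'],o['tool_pos'],o['tool_rot'],o['force'],o['wrist_torque'],o['grip_width'])
np.savez('w6.npz',pos=o['tool_pos'],rot=o['tool_rot'])
E
```

```text
6.05 [ 0.47440665 -0.18767496  0.02180181] [1.79859383e+02 8.70208086e-04 1.67068953e+02] [2.27465272 5.16434545 5.91701632] [ 0.98901678 -0.28499456  0.00400956] 0.019824112465291224
```

View pics/w6.png

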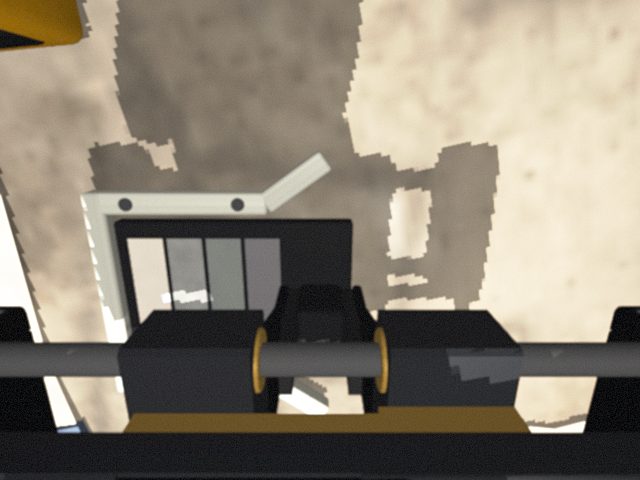

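The tile is inside the guides, with its left edge at x≈118 px and the end stop's inner edge at about 108, so a few millimetres remain. I'll push further.

Request:
step_arm(
  series=[
    {"ax":0,"ay":0,"az":0,"x":-0.0005,"y":-0.002,"z":0,"claw":0},
    {"ax":0,"ay":0,"az":0,"x":-0.001,"y":-0.004,"z":0,"claw":0},
    {"ax":0,"ay":0,"az":0,"x":-0.0015,"y":-0.006,"z":0,"claw":0},
    {"ax":0,"ay":0,"az":0,"x":-0.0015,"y":-0.006,"z":0,"claw":0},
  ],
)

```text
time_s: 6.5
tool_pos: [0.474, -0.1896, 0.0217]
tool_rot: [179.6, -0.0, 167.2]
force: [3.4, 12.5, 7.0]
grip_width: 0.02
```

```bash
python3 - <<'E'
from h import *
c,im,o=snap('wrist','w7.png'); print(o['time_s'],o['tool_pos'],o['tool_rot'],o['force'],o['wrist_torque'],o['grip_width'])
np.savez('w7.npz',pos=o['tool_pos'],rot=o['tool_rot'])
cv2.imwrite('pics/z7.png',cv2.resize(im[180:350,70:370],None,fx=2.6,fy=2.6,interpolation=cv2.INTER_CUBIC))
E
```

```text
6.5 [ 0.47402013 -0.18962561  0.02173849] [ 1.79576100e+02 -2.76231672e-02  1.67187694e+02] [ 3.37141262 12.49313996  7.04221137] [ 2.64147307 -0.61634777 -0.11656423] 0.019969381460553774
```

View pics/z7.png

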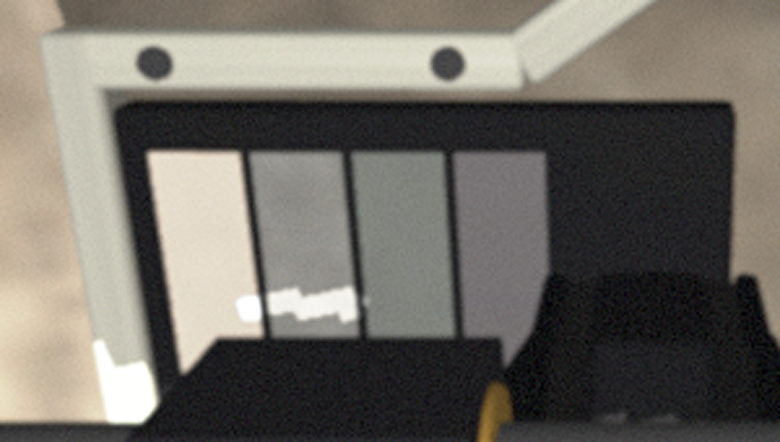

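The tile is against the end stop: its edge meets the stop, and 6 mm of commanded push moved it only 2 mm while the force rose to 12.5 N. I'll relax the push, open the jaws and lift.

Request:
step_arm(
  series=[
    {"ax":0,"ay":0,"az":0,"x":0.0005,"y":0.002,"z":0,"claw":0},
    {"ax":0,"ay":0,"az":0,"x":0.0005,"y":0.0035,"z":0,"claw":0},
    {"ax":0,"ay":0,"az":0,"x":0.0005,"y":0.0035,"z":0,"claw":30},
    {"ax":0,"ay":0,"az":0,"x":0.0005,"y":0.0035,"z":0,"claw":60},
    {"ax":0,"ay":0,"az":0,"x":0.0005,"y":0.0035,"z":0,"claw":60},
    {"ax":0,"ay":0,"az":0,"x":0.0005,"y":0.0035,"z":0,"claw":60},
    {"ax":0,"ay":0,"az":0,"x":0.0005,"y":0.0035,"z":0.01,"claw":60},
    {"ax":0,"ay":0,"az":0,"x":0.0005,"y":0.0035,"z":0.03,"claw":60},
    {"ax":0,"ay":0,"az":0,"x":0.0005,"y":0.0035,"z":0.06,"claw":60},
  ],
)

```text
time_s: 7.45
tool_pos: [0.4713, -0.192, 0.0814]
tool_rot: [-180.0, -0.2, 167.0]
force: [-0.6, 0.4, 0.1]
grip_width: 0.0515
```

```bash
python3 - <<'E'
from h import *
c,im,o=snap('wrist','w8.png'); print(o['time_s'],o['tool_pos'],o['tool_rot'],o['force'],o['grip_width'])
np.savez('w8.npz',pos=o['tool_pos'],rot=o['tool_rot'])
E
```

```text
7.45 [ 0.47129555 -0.19201791  0.08144166] [-179.95573374   -0.19681854  166.95546114] [-0.5765191   0.44777721  0.05250484] 0.05153791460538881
```

View pics/w8.png

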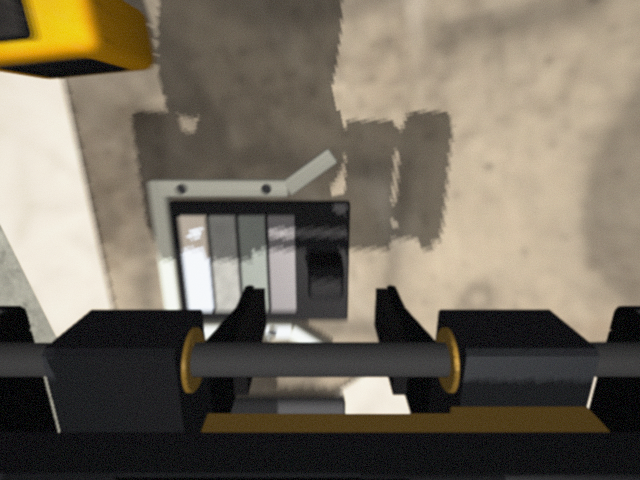

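The tile lies square against the stop with the knob free at (322,270). I'll back away, rise and look from higher.

Request:
step_arm(
  series=[
    {"ax":0,"ay":0,"az":0,"x":-0.01,"y":0.015,"z":0.01,"claw":60},
    {"ax":0,"ay":0,"az":0,"x":-0.02,"y":0.03,"z":0.04,"claw":60},
    {"ax":0,"ay":0,"az":0,"x":-0.03,"y":0.04,"z":0.08,"claw":60},
    {"ax":0,"ay":0,"az":0,"x":-0.03,"y":0.05,"z":0.12,"claw":60},
    {"ax":0,"ay":0,"az":0,"x":-0.03,"y":0.05,"z":0.145,"claw":60},
    {"ax":0,"ay":0,"az":0,"x":-0.03,"y":0.05,"z":0.15,"claw":60},
    {"ax":0,"ay":0,"az":0,"x":-0.03,"y":0.05,"z":0.15,"claw":60},
  ],
)

```text
time_s: 8.2
tool_pos: [0.4432, -0.1424, 0.2324]
tool_rot: [180.0, 0.1, 167.0]
force: [0.4, 0.1, -1.1]
grip_width: 0.0523
```

```bash
python3 - <<'E'
from h import *
c,im,o=snap('wrist','w9.png'); print(o['time_s'],o['tool_pos'],o['tool_rot'],o['force'],o['grip_width'])
np.savez('w9.npz',pos=o['tool_pos'],rot=o['tool_rot'])
cv2.imwrite('pics/z9.png',cv2.resize(im[130:330,110:410],None,fx=2.6,fy=2.6,interpolation=cv2.INTER_CUBIC))
E
```

```text
8.2 [ 0.44315039 -0.14240189  0.23242892] [1.79965723e+02 1.17833230e-01 1.66957975e+02] [ 0.43987677  0.09134408 -1.12660309] 0.05230833169310402
```

View pics/z9.png

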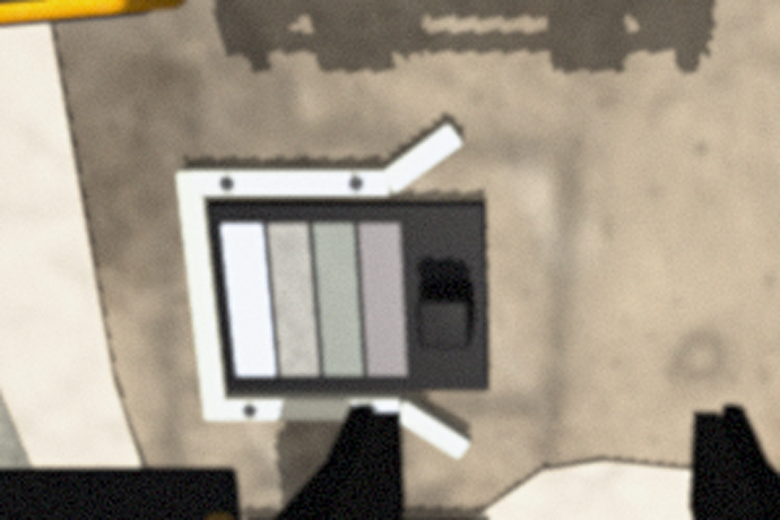

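```bash
python3 - <<'E'
from h import *
np.set_printoptions(suppress=True,precision=4)
c=wc('w9.npz')
t=onz(c,up([[207,202],[484,202],[488,388],[228,392]],2.6,[110,130]),.008)[:,:2]
print('tile',t.mean(0),[np.degrees(np.arctan2(-d[0],d[1])) for d in(t[1]-t[0],t[2]-t[3])],np.linalg.norm(t[1]-t[0]))
s=onz(c,up([[463,142],[468,440],[390,194],[400,401],[205,198],[225,397]],2.6,[110,130]),.009)[:,:2]
y=np.radians(-13.1);e1=np.array([np.cos(y),np.sin(y)]);e2=np.array([-np.sin(y),np.cos(y)])
print((s[0]+s[1])/2-.045*e2,(s[2]+s[3])/2-.018*e2,(s[4]+s[5])/2+.055*e2)
for i in(0,2,4):
  d=s[i+1]-s[i];print(np.linalg.norm(d),np.degrees(np.arctan2(d[1],d[0])))
E
```

```text
tile [ 0.4642 -0.2268] [np.float64(-13.049166180428125), np.float64(-12.089065057924472)] 0.1080861137744945
[ 0.4638 -0.2259] [ 0.4647 -0.2274] [ 0.4648 -0.2266]
0.12541218148319153 -13.55131827139478
0.08737255491870975 -13.075283527413191
0.08400150393133438 -13.396917287076347
```

The tile is measured at (0.4642, -0.2268) against a dock centre of (0.4645, -0.2267), so it is home. Now to the castor.

Request:
step_arm(
  series=[
    {"ax":0,"ay":0,"az":1,"x":0.003,"y":0.02,"z":0,"claw":63},
    {"ax":0,"ay":0,"az":4,"x":0.01,"y":0.06,"z":0,"claw":63},
    {"ax":0,"ay":0,"az":7,"x":0.02,"y":0.105,"z":0,"claw":63},
    {"ax":0,"ay":0,"az":10,"x":0.03,"y":0.15,"z":0,"claw":63},
    {"ax":0,"ay":0,"az":13,"x":0.04,"y":0.195,"z":0,"claw":63},
    {"ax":0,"ay":0,"az":16,"x":0.05,"y":0.24,"z":0,"claw":63},
    {"ax":0,"ay":0,"az":19,"x":0.055,"y":0.285,"z":0,"claw":63},
    {"ax":0,"ay":0,"az":22,"x":0.06,"y":0.33,"z":0,"claw":63},
    {"ax":0,"ay":0,"az":25,"x":0.065,"y":0.37,"z":0,"claw":63},
    {"ax":0,"ay":0,"az":25.4,"x":0.0705,"y":0.4,"z":-0.03,"claw":63},
    {"ax":0,"ay":0,"az":25.4,"x":0.0705,"y":0.4125,"z":-0.06,"claw":63},
    {"ax":0,"ay":0,"az":25.4,"x":0.0705,"y":0.4125,"z":-0.08,"claw":63},
  ],
)

```text
time_s: 9.45
tool_pos: [0.5098, 0.2739, 0.1468]
tool_rot: [-180.0, -0.4, -167.3]
force: [0.3, -0.4, 0.5]
grip_width: 0.0549
```

Request:
step_arm(
  series=[
    {"ax":0,"ay":0,"az":0,"x":0,"y":0,"z":0,"claw":63},
  ],
)

```text
time_s: 9.55
tool_pos: [0.5094, 0.2704, 0.146]
tool_rot: [-179.8, -0.6, -167.5]
force: [0.4, 0.1, -0.2]
grip_width: 0.0549
```

```bash
python3 - <<'E'
from h import *
c,im,o=snap('wrist','w10.png'); print(o['time_s'],o['tool_pos'],o['tool_rot'],o['force'],o['grip_width'])
np.savez('w10.npz',pos=o['tool_pos'],rot=o['tool_rot'])
E
```

```text
9.55 [0.50939716 0.27041536 0.14598769] [-179.82253932   -0.56761547 -167.48727671] [ 0.42160759  0.07297261 -0.18297492] 0.05490277566307943
```

View pics/w10.png

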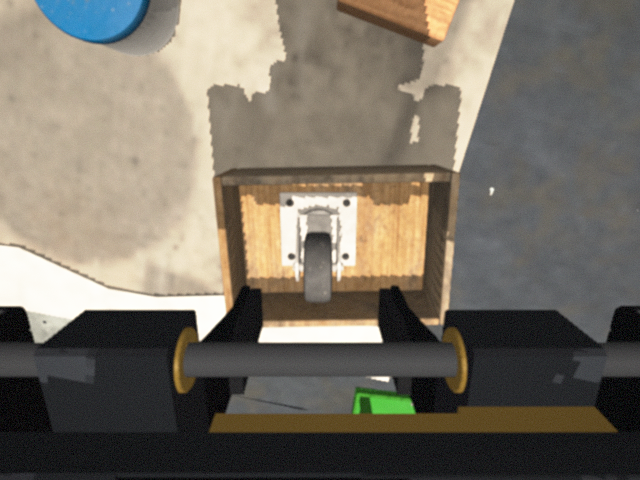

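The castor is square in the view: plate holes at (287,203) and (346,203), wheel on column 318. I'll check with rays.

```bash
python3 - <<'E'
from h import *
np.set_printoptions(suppress=True,precision=4)
im=cv2.imread('pics/w10.png');cv2.imwrite('pics/z10.png',cv2.resize(im[180:310,260:380],None,fx=4.6,fy=4.6,interpolation=cv2.INTER_CUBIC))
o=status.get_obs();print(o['time_s'],o['tool_pos'],o['tool_rot'])
E
```

```text
9.6 [0.5111 0.2704 0.1486] [-179.8883   -0.3417 -167.5492]
```

View pics/z10.png

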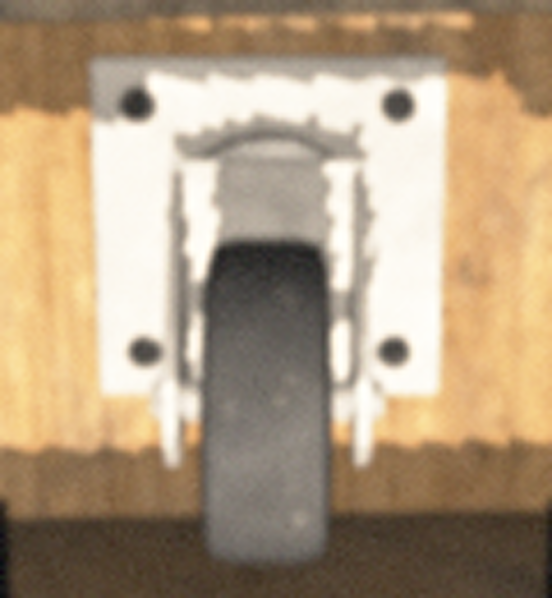

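```bash
python3 - <<'E'
from h import *
np.set_printoptions(suppress=True,precision=4)
c=wc('w10.npz')
H=onz(c,up([[138,104],[399,105],[395,351],[146,351]],4.6,[260,180]),.009)[:,:2]
print(H,H.mean(0),np.linalg.norm(H[1]-H[0]))
print([np.degrees(np.arctan2(-d[0],d[1])) for d in (H[1]-H[0],H[2]-H[3])],[np.degrees(np.arctan2(d[1],d[0])) for d in (H[3]-H[0],H[2]-H[1])])
y=np.radians(12.4);print('centre',H.mean(0)+.006*np.array([np.cos(y),np.sin(y)]))
E
```

```text
[[0.4903 0.2422]
 [0.4809 0.2853]
 [0.5237 0.295 ]
 [0.5333 0.2521]] [0.5071 0.2686] 0.04410116911767919
[np.float64(12.333708413676224), np.float64(12.587197948136643)] [np.float64(13.01463147992571), np.float64(12.758576527841544)]
centre [0.5129 0.2699]
```

Request:
step_arm(
  series=[
    {"ax":0,"ay":0,"az":0,"x":0.0005,"y":-0.0005,"z":-0.02,"claw":63},
    {"ax":0,"ay":0,"az":0,"x":0.0005,"y":-0.0005,"z":-0.045,"claw":63},
    {"ax":0,"ay":0,"az":0,"x":0.0005,"y":-0.0005,"z":-0.07,"claw":63},
    {"ax":0,"ay":0,"az":0,"x":0.0005,"y":-0.0005,"z":-0.09,"claw":63},
    {"ax":0,"ay":0,"az":0,"x":0.0005,"y":-0.0005,"z":-0.105,"claw":63},
    {"ax":0,"ay":0,"az":0,"x":0.0005,"y":-0.0005,"z":-0.117,"claw":63},
    {"ax":0,"ay":0,"az":0,"x":0.0005,"y":-0.0005,"z":-0.124,"claw":63},
    {"ax":0,"ay":0,"az":0,"x":0.0005,"y":-0.0005,"z":-0.124,"claw":63},
  ],
)

```text
time_s: 10.4
tool_pos: [0.5136, 0.2699, 0.0271]
tool_rot: [-180.0, -0.0, -167.6]
force: [0.9, -0.7, 0.4]
grip_width: 0.0549
```

```bash
python3 - <<'E'
from h import *
c,im,o=snap('wrist','w11.png'); print(o['time_s'],o['tool_pos'],o['tool_rot'],o['force'],o['grip_width'])
E
```

```text
10.4 [0.51362003 0.26985739 0.02712546] [-1.79988887e+02 -4.69246065e-02 -1.67623753e+02] [ 0.94178728 -0.66614015  0.40221566] 0.05493917898660486
```

View pics/w11.png

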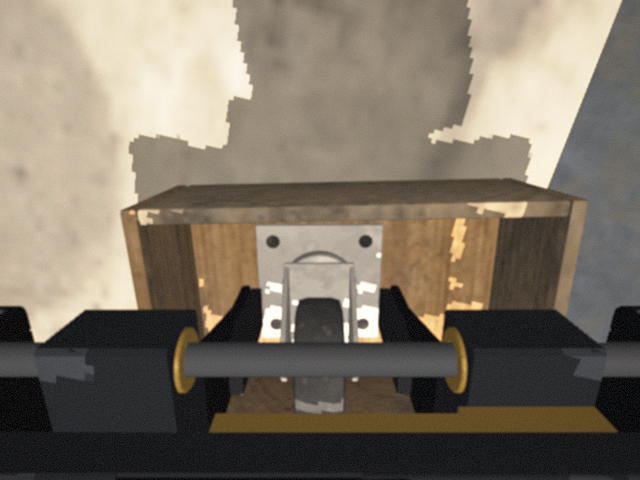

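The castor's fork, on column 320, is centred between the fingers. I'll close at 40 N.

Request:
step_arm(
  series=[
    {"ax":0,"ay":0,"az":0,"x":0,"y":0,"z":0,"claw":40},
    {"ax":0,"ay":0,"az":0,"x":0,"y":0,"z":0,"claw":20},
    {"ax":0,"ay":0,"az":0,"x":0,"y":0,"z":0,"claw":10},
    {"ax":0,"ay":0,"az":0,"x":0,"y":0,"z":0,"claw":10},
    {"ax":0,"ay":0,"az":0,"x":0,"y":0,"z":0,"claw":10},
    {"ax":0,"ay":0,"az":0,"x":0,"y":0,"z":0,"claw":10},
  ],
  squeeze=40,
)

```text
time_s: 11.05
tool_pos: [0.5141, 0.2701, 0.028]
tool_rot: [180.0, 0.0, -167.6]
force: [0.2, -0.7, 3.1]
grip_width: 0.0319
```

Request:
step_arm(
  series=[
    {"ax":0,"ay":0,"az":0,"x":0,"y":0,"z":0.005,"claw":10},
    {"ax":0,"ay":0,"az":0,"x":0,"y":0,"z":0.02,"claw":10},
    {"ax":0,"ay":0,"az":0,"x":0,"y":0,"z":0.04,"claw":10},
    {"ax":0,"ay":0,"az":0,"x":0,"y":0,"z":0.065,"claw":10},
    {"ax":0,"ay":0,"az":0,"x":0,"y":0,"z":0.09,"claw":10},
    {"ax":0,"ay":0,"az":0,"x":0,"y":0,"z":0.115,"claw":10},
    {"ax":0,"ay":0,"az":0,"x":0,"y":0,"z":0.14,"claw":10},
    {"ax":0,"ay":0,"az":0,"x":0,"y":0,"z":0.16,"claw":10},
    {"ax":0,"ay":0,"az":0,"x":0,"y":0,"z":0.17,"claw":10},
    {"ax":0,"ay":0,"az":0,"x":0,"y":0,"z":0.17,"claw":10},
    {"ax":0,"ay":0,"az":0,"x":0,"y":0,"z":0.17,"claw":10},
  ],
)

```text
time_s: 12.15
tool_pos: [0.5133, 0.2698, 0.1969]
tool_rot: [-180.0, -0.1, -167.6]
force: [-0.2, -1.4, -2.7]
grip_width: 0.0315
```

```bash
python3 - <<'E'
from h import *
c,im,o=snap('wrist','w12.png'); print(o['time_s'],o['tool_pos'],o['tool_rot'],o['force'],o['grip_width'])
np.savez('w12.npz',pos=o['tool_pos'],rot=o['tool_rot'])
E
```

```text
12.15 [0.51333679 0.26980316 0.19686224] [-1.79985459e+02 -6.32778692e-02 -1.67610284e+02] [-0.18877765 -1.41128652 -2.70334154] 0.03145647350619549
```

View pics/w12.png

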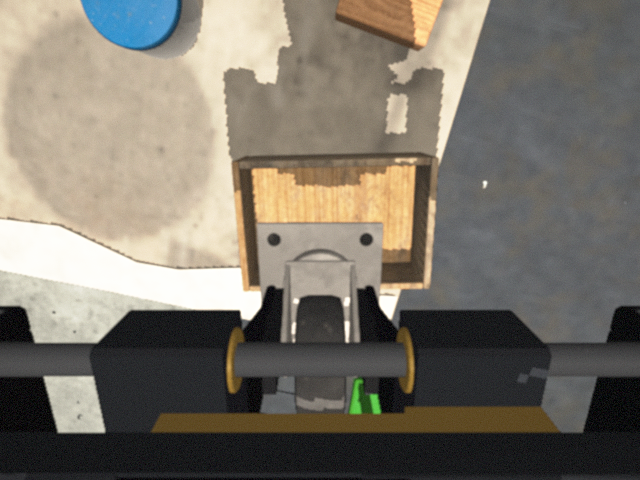

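The castor is lifted and held upright, its plate top edge at row 223 and the box empty below. Carrying it to the viewing point.

Request:
step_arm(
  series=[
    {"ax":0,"ay":0,"az":-1,"x":-0.001,"y":-0.01,"z":0.005,"claw":10},
    {"ax":0,"ay":0,"az":-2,"x":-0.004,"y":-0.035,"z":0.01,"claw":10},
    {"ax":0,"ay":0,"az":-4,"x":-0.007,"y":-0.07,"z":0.01,"claw":10},
    {"ax":0,"ay":0,"az":-6,"x":-0.01,"y":-0.105,"z":0.01,"claw":10},
    {"ax":0,"ay":0,"az":-8,"x":-0.013,"y":-0.14,"z":0.01,"claw":10},
    {"ax":0,"ay":0,"az":-10,"x":-0.017,"y":-0.175,"z":0.01,"claw":10},
    {"ax":0,"ay":0,"az":-12,"x":-0.02,"y":-0.21,"z":0.01,"claw":10},
    {"ax":0,"ay":0,"az":-14,"x":-0.024,"y":-0.245,"z":0.01,"claw":10},
    {"ax":0,"ay":0,"az":-16,"x":-0.027,"y":-0.28,"z":0.01,"claw":10},
    {"ax":0,"ay":0,"az":-18,"x":-0.03,"y":-0.315,"z":0.01,"claw":10},
    {"ax":0,"ay":0,"az":-20,"x":-0.034,"y":-0.345,"z":0.01,"claw":10},
    {"ax":0,"ay":0,"az":-21,"x":-0.036,"y":-0.36,"z":0.01,"claw":10},
  ],
)

```text
time_s: 13.4
tool_pos: [0.4764, -0.0938, 0.2073]
tool_rot: [-180.0, -0.0, 171.0]
force: [0.4, -0.1, -2.7]
grip_width: 0.0315
```

Request:
step_arm(
  series=[
    {"ax":0,"ay":0,"az":-1,"x":-0.001,"y":-0.015,"z":0,"claw":10},
    {"ax":0,"ay":0,"az":-2,"x":-0.003,"y":-0.04,"z":0,"claw":10},
    {"ax":0,"ay":0,"az":-3,"x":-0.006,"y":-0.07,"z":-0.005,"claw":10},
    {"ax":0,"ay":0,"az":-4,"x":-0.009,"y":-0.1,"z":-0.015,"claw":10},
    {"ax":0,"ay":0,"az":-4.5,"x":-0.011,"y":-0.122,"z":-0.025,"claw":10},
    {"ax":0,"ay":0,"az":-4.5,"x":-0.012,"y":-0.133,"z":-0.033,"claw":10},
    {"ax":0,"ay":0,"az":-4.5,"x":-0.012,"y":-0.137,"z":-0.038,"claw":10},
    {"ax":0,"ay":0,"az":-4.5,"x":-0.012,"y":-0.137,"z":-0.0385,"claw":10},
    {"ax":0,"ay":0,"az":-4.5,"x":-0.012,"y":-0.137,"z":-0.0385,"claw":10},
    {"ax":0,"ay":0,"az":-4.5,"x":-0.012,"y":-0.137,"z":-0.0385,"claw":10},
  ],
)

```text
time_s: 14.4
tool_pos: [0.4665, -0.2258, 0.1694]
tool_rot: [180.0, 0.0, 167.0]
force: [-0.2, -0.2, -2.6]
grip_width: 0.0315
```

```bash
python3 - <<'E'
from h import *
c,im,o=snap('wrist','w13.png'); print(o['time_s'],o['tool_pos'],o['tool_rot'],o['force'],o['grip_width'],abs(o['joint_velocities']).max())
np.savez('w13.npz',pos=o['tool_pos'],rot=o['tool_rot'])
c,im,o=snap('scene','s13.png')
cv2.imwrite('pics/s13c.png',cv2.resize(im[150:330,350:510],None,fx=3.3,fy=3.3,interpolation=cv2.INTER_CUBIC))
E
```

```text
14.4 [ 0.46651516 -0.22583229  0.16943587] [1.79967710e+02 3.30756994e-02 1.67003251e+02] [-0.18421695 -0.18062745 -2.57869528] 0.03149293873736676 0.2839868756419348
```

View pics/w13.png

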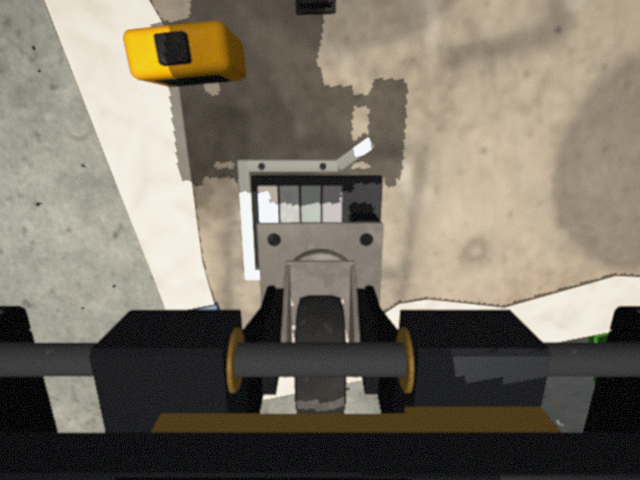

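View pics/s13c.png

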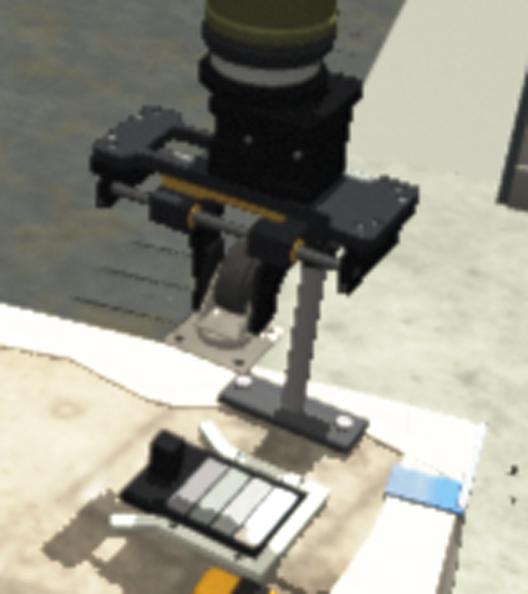

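The wrist view shows the castor in the jaws over the docked tile, with the rear plate holes at (274,240) and (366,240) and the wheel on column 320. The scene view shows it upright, plate down, wheel toward the camera. I'll check with rays.

```bash
python3 - <<'E'
from h import *
np.set_printoptions(suppress=True,precision=4)
a=wc('w13.npz');s=cam('scene')
# rear plate corners / hole in wrist + scene
im=cv2.imread('pics/w13.png')
W=[[258,223.5],[382,223.5]]
S=up([[168,335],[238,369]],3.3,[350,150])   # rear plate edge corners in scene: +y then -y side
t=tri(a,[W[1],W[0]],s,S);print('rear plate corners',t)
y=np.radians(-13.1);e1=np.array([np.cos(y),np.sin(y)]);e2=np.array([-np.sin(y),np.cos(y)])
h=onz(a,[[274,239.5],[366,239.5]],.1505)[:,:2];d=h[1]-h[0]
print('holes gap',np.linalg.norm(d),'yaw',np.degrees(np.arctan2(-d[0],d[1])))
p=onz(a,W,.1505)[:,:2];print('plate w',np.linalg.norm(p[1]-p[0]))
ctr=p.mean(0)+.036*e1;print('centre est',ctr, 'holes',h.mean(0)+.028*e1)
v=ctr-[.4645,-.2267];print('offset in dock frame mm',v@e1*1e3,v@e2*1e3)
# tile
t=onz(a,[[252,177],[382,176]],.008)[:,:2];print('tile ctr',t.mean(0)+.04*e1)
o=status.get_obs();print(o['time_s'],o['tool_pos'],abs(o['joint_velocities']).max())
E
```

```text
rear plate corners [[ 0.4349 -0.1908  0.1573  0.0038]
 [ 0.4224 -0.2436  0.154   0.0011]]
holes gap 0.04373565924587196 yaw -13.000093249455
plate w 0.05817559559337084
centre est [ 0.465  -0.2247] holes [ 0.4649 -0.2247]
offset in dock frame mm 0.046795863037906255 2.0550552541728937
tile ctr [ 0.4659 -0.2274]
14.5 [ 0.4664 -0.2262  0.1695] 0.31106406328377717
```

Everything is well inside tolerance. I'll settle briefly, confirm and hand in.

Request:
step_arm(
  series=[
    {"ax":0,"ay":0,"az":0,"x":0,"y":-0.001,"z":0,"claw":10},
    {"ax":0,"ay":0,"az":0,"x":0,"y":-0.001,"z":0,"claw":10},
    {"ax":0,"ay":0,"az":0,"x":0,"y":-0.001,"z":0,"claw":10},
    {"ax":0,"ay":0,"az":0,"x":0,"y":-0.001,"z":0,"claw":10},
    {"ax":0,"ay":0,"az":0,"x":0,"y":-0.001,"z":0,"claw":10},
  ],
)

```text
time_s: 15.0
tool_pos: [0.4658, -0.228, 0.1691]
tool_rot: [180.0, -0.0, 166.9]
force: [-0.1, -0.3, -2.2]
grip_width: 0.0313
```

```bash
python3 - <<'E'
from cell import status, workorder
o=status.get_obs();print(o['time_s'],o['tool_pos'],o['tool_rot'],o['force'],o['grip_width'],abs(o['joint_velocities']).max())
print(workorder.sign_off())
E
```

```text
15.0 [ 0.46581272 -0.22797544  0.16906518] [ 1.79996802e+02 -2.53348944e-03  1.66886872e+02] [-0.13393637 -0.25471069 -2.23597346] 0.03134689647316464 0.10961763539860163
the job is handed in; nothing more can be done
None
```

I slid the tile by its knob into the dock until it met the end stop, then took the castor out of the box by its fork cheeks. It was above the dock, overhanging wheel toward the lens, when I handed in at 15.0 s of the 64 s allowed; sign-off gives no verdict.

**Tile:** After release, the wrist view put it at (0.4642, -0.2268) against a dock centre of (0.4645, -0.2267), with its two long edges reading -13.0° and -12.1° against about -13.1° for the dock. A last look with the castor above it gave about (0.466, -0.227).

**Castor:**
- **Position:** It measured about 2 mm off the dock's middle, and I then shifted it 1 mm toward the middle.
- **Facing:** Its yaw was about -13.0°, square to the lens within roughly 0.1°. The tool was vertical.
- **Grip:** The jaws closed to 31 mm at 40 N, and the arm was almost still.

**Disagreements:**
- **Castor height:** Scene and wrist views together put the plate's rear corners at 0.154–0.157 m. The tool height and grasp geometry gave about 0.150 m; both fall within the 20 mm tolerance.
- **Plate width:** It read 58 mm instead of 60 mm.
- **Top camera:** It read about 3 mm low in both x and y compared with the wrist camera, so I relied on the wrist camera.

I saw no contact with the tin, wood block or tape measure, but did not re-measure their positions.

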